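# Index the shaft saddles and lay out the shafts

## Task

Set up the shaft rest: turn every saddle bushing that stands in the aluminium plate until the hole in its ear lines up with the index hole in the plate, and push one of the red-headed pins down through both until its head sits on the ear. When they are all pinned, lay one motor shaft in the notches of each saddle, lying level and centred; leave spare pins and shafts over, and do not disturb the bush, gearhead and bottle that stand around.

Things in the scene. Friction and masses are not known exactly. Their poses are not given: they have to be found in the camera images.
- fixture: Aluminium plate 330 x 90 x 30 mm fixed flat on the table. Origin: underside, on the axis of its middle bore (plate from x = -155 to +175 mm). Three 32 mm bores, 20 mm deep, on its x axis at x = -105 (a), 0 (b), +105 mm (c); a 13 mm through index hole 36 mm farther along +x from each. A bore may be empty.
- index_hole_a (a point): Mouth (centre, at the plate's top face, 30 mm above the table) of the 13 mm index hole that belongs to bore a. Axes as the fixture's. Fixed in the plate.
- index_hole_b (a point): Mouth (centre, at the plate's top face, 30 mm above the table) of the 13 mm index hole that belongs to bore b. Axes as the fixture's. Fixed in the plate.
- index_hole_c (a point): Mouth (centre, at the plate's top face, 30 mm above the table) of the 13 mm index hole that belongs to bore c. Axes as the fixture's. Fixed in the plate.
- saddle_a: Saddle bushing, loose in bore a (may be absent), 0.35 kg. Origin: on its vertical axis, underside of its 8 mm flange (at the plate's top, z 30.5 mm). Turns freely, 1 mm play. Two upright forks at y = +-23 mm, each 6 mm thick (y), 34 mm wide (x), tops 52.5 mm above the origin; 52 mm over their flat outer faces, good to grip; 40 mm open between them. Its spigot stands 20 mm deep in the bore.
- saddle_hole_a (a point): Centre, at the flange's top face, of the 13 mm through hole in the ear of saddle a: 36 mm from the axis along the saddle's +x; the ear is 24 mm wide, 8 mm thick and ends 48 mm from the axis. It lies over index hole a when the saddle's yaw equals the fixture's.
- seat_a (a point): Centre of the notch floor of saddle a, on its axis, 40 mm above its origin; axes as the saddle's. The notches in both fork tops are 20 mm wide, open upward and run along y. A shaft at rest there has its centre 7.5 mm above this point.
- saddle_b: Saddle bushing, loose in bore b (may be absent), 0.35 kg. Origin: on its vertical axis, underside of its 8 mm flange (at the plate's top, z 30.5 mm). Turns freely, 1 mm play. Two upright forks at y = +-23 mm, each 6 mm thick (y), 34 mm wide (x), tops 52.5 mm above the origin; 52 mm over their flat outer faces, good to grip; 40 mm open between them. Its spigot stands 20 mm deep in the bore.
- saddle_hole_b (a point): Centre, at the flange's top face, of the 13 mm through hole in the ear of saddle b: 36 mm from the axis along the saddle's +x; the ear is 24 mm wide, 8 mm thick and ends 48 mm from the axis. It lies over index hole b when the saddle's yaw equals the fixture's.
- seat_b (a point): Centre of the notch floor of saddle b, on its axis, 40 mm above its origin; axes as the saddle's. The notches in both fork tops are 20 mm wide, open upward and run along y. A shaft at rest there has its centre 7.5 mm above this point.
- saddle_c: Saddle bushing, loose in bore c (may be absent), 0.35 kg. Origin: on its vertical axis, underside of its 8 mm flange (at the plate's top, z 30.5 mm). Turns freely, 1 mm play. Two upright forks at y = +-23 mm, each 6 mm thick (y), 34 mm wide (x), tops 52.5 mm above the origin; 52 mm over their flat outer faces, good to grip; 40 mm open between them. Its spigot stands 20 mm deep in the bore.
- saddle_hole_c (a point): Centre, at the flange's top face, of the 13 mm through hole in the ear of saddle c: 36 mm from the axis along the saddle's +x; the ear is 24 mm wide, 8 mm thick and ends 48 mm from the axis. It lies over index hole c when the saddle's yaw equals the fixture's.
- seat_c (a point): Centre of the notch floor of saddle c, on its axis, 40 mm above its origin; axes as the saddle's. The notches in both fork tops are 20 mm wide, open upward and run along y. A shaft at rest there has its centre 7.5 mm above this point.
- pin_rack: Blue plastic block 50 x 150 x 36 mm, fixed on the table; three upright 12 mm holes at y = -45, 0, +45 mm on its own y axis hold the index pins. Origin: centre of the underside.
- pin_1: Index pin, 50 g: steel shank 10 mm thick, 26 mm long, round nose; above it a round red head 14 mm thick, 24 mm tall, to grip. Origin: at the tip, z towards the head. In the rack the head stands on the block's top (tip 10 mm above the table); through an ear the head stands on the ear, tip 18 mm below the plate's top.
- pin_2: Index pin, 50 g: steel shank 10 mm thick, 26 mm long, round nose; above it a round red head 14 mm thick, 24 mm tall, to grip. Origin: at the tip, z towards the head. In the rack the head stands on the block's top (tip 10 mm above the table); through an ear the head stands on the ear, tip 18 mm below the plate's top.
- pin_3: Index pin, 50 g: steel shank 10 mm thick, 26 mm long, round nose; above it a round red head 14 mm thick, 24 mm tall, to grip. Origin: at the tip, z towards the head. In the rack the head stands on the block's top (tip 10 mm above the table); through an ear the head stands on the ear, tip 18 mm below the plate's top.
- shaft_mid_1 (a point): Shaft 1: grey turned steel motor shaft, 120 mm long, 15 mm thick (behaves as a bar 16 x 120 x 15 mm, does not roll), about 90 g. This point is its centre, at mid length, 7.5 mm above its underside; y runs along its length.
- shaft_mid_2 (a point): Shaft 2: grey turned steel motor shaft, 120 mm long, 15 mm thick (behaves as a bar 16 x 120 x 15 mm, does not roll), about 90 g. This point is its centre, at mid length, 7.5 mm above its underside; y runs along its length.
- shaft_mid_3 (a point): Shaft 3: grey turned steel motor shaft, 120 mm long, 15 mm thick (behaves as a bar 16 x 120 x 15 mm, does not roll), about 90 g. This point is its centre, at mid length, 7.5 mm above its underside; y runs along its length.
- bush_2: Bystander: black plastic spacer bush 45 x 45 x 90 mm, standing. Leave it alone.
- gearhead: Bystander: black gearhead 80 x 61 x 60 mm with a yellow shaft cap. Leave it alone.
- red_bottle: Bystander: white bottle with a red cap, 59 x 58 x 154 mm, standing. Leave it alone.
Mind the look-alikes: they are no part of the job. What is shaped like the saddle_a but purple or turquoise is not meant.

How it is judged (in metres and radians):
On the way, in this order (a step that is already met when the one before it is completed fails the run):
1. every saddle in the plate is turned into line and has a pin through its ear into the plate (horizontal distance between saddle_hole_a and index_hole_a below 0.006 m and ((horizontal distance between pin_1 and saddle_hole_a below 0.006 m and z of pin_1 in the frame of saddle_hole_a below -0.022 m and angle between the z axis of pin_1 and the z axis of saddle_hole_a, either way round below 0.2 rad) or (horizontal distance between pin_2 and saddle_hole_a below 0.006 m and z of pin_2 in the frame of saddle_hole_a below -0.022 m and angle between the z axis of pin_2 and the z axis of saddle_hole_a, either way round below 0.2 rad) or (horizontal distance between pin_3 and saddle_hole_a below 0.006 m and z of pin_3 in the frame of saddle_hole_a below -0.022 m and angle between the z axis of pin_3 and the z axis of saddle_hole_a, either way round below 0.2 rad)) and horizontal distance between saddle_hole_b and index_hole_b below 0.006 m and ((horizontal distance between pin_1 and saddle_hole_b below 0.006 m and z of pin_1 in the frame of saddle_hole_b below -0.022 m and angle between the z axis of pin_1 and the z axis of saddle_hole_b, either way round below 0.2 rad) or (horizontal distance between pin_2 and saddle_hole_b below 0.006 m and z of pin_2 in the frame of saddle_hole_b below -0.022 m and angle between the z axis of pin_2 and the z axis of saddle_hole_b, either way round below 0.2 rad) or (horizontal distance between pin_3 and saddle_hole_b below 0.006 m and z of pin_3 in the frame of saddle_hole_b below -0.022 m and angle between the z axis of pin_3 and the z axis of saddle_hole_b, either way round below 0.2 rad)) and horizontal distance between saddle_hole_c and index_hole_c below 0.006 m and ((horizontal distance between pin_1 and saddle_hole_c below 0.006 m and z of pin_1 in the frame of saddle_hole_c below -0.022 m and angle between the z axis of pin_1 and the z axis of saddle_hole_c, either way round below 0.2 rad) or (horizontal distance between pin_2 and saddle_hole_c below 0.006 m and z of pin_2 in the frame of saddle_hole_c below -0.022 m and angle between the z axis of pin_2 and the z axis of saddle_hole_c, either way round below 0.2 rad) or (horizontal distance between pin_3 and saddle_hole_c below 0.006 m and z of pin_3 in the frame of saddle_hole_c below -0.022 m and angle between the z axis of pin_3 and the z axis of saddle_hole_c, either way round below 0.2 rad))), for 0.2 s.
2. a shaft lies in the notches of every saddle (((x of shaft_mid_1 in the frame of seat_a between -0.006 and 0.006 m and y of shaft_mid_1 in the frame of seat_a between -0.025 and 0.025 m and z of shaft_mid_1 in the frame of seat_a between 0.004 and 0.0115 m and angle between the y axis of shaft_mid_1 and the y axis of saddle_a, either way round below 0.15 rad) or (x of shaft_mid_2 in the frame of seat_a between -0.006 and 0.006 m and y of shaft_mid_2 in the frame of seat_a between -0.025 and 0.025 m and z of shaft_mid_2 in the frame of seat_a between 0.004 and 0.0115 m and angle between the y axis of shaft_mid_2 and the y axis of saddle_a, either way round below 0.15 rad) or (x of shaft_mid_3 in the frame of seat_a between -0.006 and 0.006 m and y of shaft_mid_3 in the frame of seat_a between -0.025 and 0.025 m and z of shaft_mid_3 in the frame of seat_a between 0.004 and 0.0115 m and angle between the y axis of shaft_mid_3 and the y axis of saddle_a, either way round below 0.15 rad)) and ((x of shaft_mid_1 in the frame of seat_b between -0.006 and 0.006 m and y of shaft_mid_1 in the frame of seat_b between -0.025 and 0.025 m and z of shaft_mid_1 in the frame of seat_b between 0.004 and 0.0115 m and angle between the y axis of shaft_mid_1 and the y axis of saddle_b, either way round below 0.15 rad) or (x of shaft_mid_2 in the frame of seat_b between -0.006 and 0.006 m and y of shaft_mid_2 in the frame of seat_b between -0.025 and 0.025 m and z of shaft_mid_2 in the frame of seat_b between 0.004 and 0.0115 m and angle between the y axis of shaft_mid_2 and the y axis of saddle_b, either way round below 0.15 rad) or (x of shaft_mid_3 in the frame of seat_b between -0.006 and 0.006 m and y of shaft_mid_3 in the frame of seat_b between -0.025 and 0.025 m and z of shaft_mid_3 in the frame of seat_b between 0.004 and 0.0115 m and angle between the y axis of shaft_mid_3 and the y axis of saddle_b, either way round below 0.15 rad)) and ((x of shaft_mid_1 in the frame of seat_c between -0.006 and 0.006 m and y of shaft_mid_1 in the frame of seat_c between -0.025 and 0.025 m and z of shaft_mid_1 in the frame of seat_c between 0.004 and 0.0115 m and angle between the y axis of shaft_mid_1 and the y axis of saddle_c, either way round below 0.15 rad) or (x of shaft_mid_2 in the frame of seat_c between -0.006 and 0.006 m and y of shaft_mid_2 in the frame of seat_c between -0.025 and 0.025 m and z of shaft_mid_2 in the frame of seat_c between 0.004 and 0.0115 m and angle between the y axis of shaft_mid_2 and the y axis of saddle_c, either way round below 0.15 rad) or (x of shaft_mid_3 in the frame of seat_c between -0.006 and 0.006 m and y of shaft_mid_3 in the frame of seat_c between -0.025 and 0.025 m and z of shaft_mid_3 in the frame of seat_c between 0.004 and 0.0115 m and angle between the y axis of shaft_mid_3 and the y axis of saddle_c, either way round below 0.15 rad))), for 0.2 s.
At the end, for the whole second after the job is handed in: Every saddle in the plate: seated (z below 34 mm); ear hole within 6 mm of index hole; a pin through it (within 0.2 rad and 6 mm of its axis, tip 22 mm below the ear's top); a shaft in both notches, in line within 0.15 rad, its middle within 6 mm across, 25 mm along, 4 to 11.5 mm above the floor (all of step 1 and all of step 2 and height (world z) of each of saddle_a, saddle_b, saddle_c below 0.034 m); the robot touches nothing.
It fails at once if the bush 2 is moved more than 30 mm (distance of bush_2 from where it was at the start of the episode above 0.03 m).
It fails at once if the gearhead is moved more than 30 mm (distance of gearhead from where it was at the start of the episode above 0.03 m).
It fails at once if the red bottle is moved more than 30 mm (distance of red_bottle from where it was at the start of the episode above 0.03 m).
Of saddle_a, saddle_b, saddle_c only 2 to 3 are there at a start; the rules pass over those that are not, and their reading is None.
At some moment in a run one of shaft_1, shaft_2, shaft_3 may be knocked a few centimetres aside while the robot is not near it.
It also fails if it takes over 210 s, if anything falls off the work surface, if the arm or the gripper's body presses on something with over 40 N, if the wrist force passes 120 N, or if a joint passes its speed limit or range.

## Robot

A 6-joint arm with a two-finger parallel gripper is mounted at the origin on the work surface; the furniture and walls round the work are solid. World frame = base frame: x ahead of the robot, y to its left, z up, the work surface at z = 0. Lengths are in m, angles in degrees, forces in N, time in s.
With the tool pointing down it reaches from about 0.275 to 0.975 m from the base axis. Payload 8.4 kg.
Tool frame: the origin (TCP) lies at the very end of the fingers, on their centre line; the grasp point (between the pads) lies 19 mm behind it; z points along the fingers, x is the direction in which the jaws open and shut, and the axes are right-handed (so a half turn about z gives the same grasp; the last joint's range is limited). The gripper opens to 92 mm and grips with 3 to 60 N. Pads are 20 mm wide; open, the fingers measure 128 mm over their backs; the gripper's body (75 mm by 189 mm) begins 69 mm behind the grasp point.
Start: joints at [-74.336, 20.225, 93.587, -0, 66.188, -0.138], TCP at [0.17, -0.601, 0.215] pointing down, gripper open.
Joint ranges: [-150.9, 150.9], [-52.94, 120.26], [3.33, 152.33], [-74.26, 254.26], [0, 154.13], [-172.89, 172.89]. Speed limits (degrees/s): [127.2, 127.2, 159.86, 180, 180, 180].

## Interface

Orientations are given as a 3x3 rotation matrix whose columns are the frame's x, y, z axes.
In Python, from workcell import goto, line_to, move_joints, command_gripper, pause, ik, read_state, snapshot, Unreachable, hand_in gives the robot as it stands. Calls block until the motion is done:
- goto(position, orientation): joint-space move of the TCP to a pose.
- line_to(position, vel=0.15, rotation=None, guard=None): straight line of the TCP; rotation=None keeps the orientation; vel is the mean speed in m/s. With guard (N) it stops when the force on the tool has changed by that much, and returns True; else False.
- move_joints(angles): joint-space move.
- command_gripper(opening, squeeze=None): finger opening in m; squeeze is the grip in N (None keeps the last); returns when the fingers have stopped.
- pause(seconds).
- ik(position, orientation): joint angles nearest the present ones, or None.
- read_state(): the state.
- snapshot(name): name is "side" or "top"; returns a dict with "frame" (480x640x3 uint8, red, green, blue), "K" (3x3 intrinsics, pixels), "position" and "attitude" of the camera in the world. Camera axes: x right, y down, z forward; pixel columns grow to the right and rows downward; lengths in m; the calibration is good to about 2 mm. A picture is of the moment at which its call begins. There is no depth.
A pose or a line that the arm cannot do raises Unreachable and nothing moves.
- hand_in(): hands the job in, once; it reports no verdict.
The state is a dict: "time": time; "qpos": joint angles; "qvel": joint speeds; "joint_efforts": joint torques, N m; "position": TCP position; "tool_rot": TCP orientation; "contact_force": force on the tool from outside, world axes, zero at the start; "ft_torque": the same for the moment, N m; "width": finger opening in m.
Only numpy, scipy, OpenCV 4.12 (cv2) and the standard library are available. Lean on these libraries where they do the work, as an engineer would, in place of code of your own. Each camera call takes 0.05 s, during which the arm holds its last target.

## Working session

There is one attempt and no reset: what is moved stays moved. The work goes in short steps, each a Python script; the robot and the scene stay as the last script left them, time stands still between calls to the robot, and variables do not carry over. Pictures are saved under pics/ and viewed, and the job is handed in when it is done.

```bash
ls; mkdir -p pics; python3 - <<'E'
from workcell import *
import cv2,numpy as np
for n in("side","top"):
    s=snapshot(n); cv2.imwrite(f"pics/{n}0.png",s["frame"][:,:,::-1]); print(n,s["K"],s["position"],s["attitude"])
st=read_state();print(st)
E
```

```text
pics
side [[439.76967885   0.         321.02969395]
 [  0.         439.76967885 235.77724262]
 [  0.           0.           1.        ]] [0.45530967 0.81697552 0.70068794] [[-0.99576183 -0.03724148  0.08409197]
 [-0.08956292  0.60046497 -0.7946196 ]
 [-0.02090147 -0.79878338 -0.60125555]]
top [[460.32579519   0.         317.31293443]
 [  0.         460.32579519 238.19510865]
 [  0.           0.           1.        ]] [ 0.32253213 -0.02560006  1.25328321] [[-0.06295079 -0.97759336  0.20086915]
 [-0.99801561  0.06195055 -0.01126815]
 [-0.00142828 -0.20117988 -0.97955327]]
{'time': 0.1, 'qpos': array([-7.43370315e+01,  2.02574017e+01,  9.36224605e+01,  7.64010472e-04,
        6.61874761e+01, -1.39096502e-01]), 'qvel': array([-0.00986074, -0.00861339, -0.17746544, -0.04384228, -0.1239646 ,
       -0.07483306]), 'joint_efforts': array([-1.92934835e-04, -5.94909346e+01, -3.34931123e+01,  6.98767975e-02,
        1.83722813e-02, -3.95389509e-05]), 'position': array([ 0.1700714 , -0.60098065,  0.21396852]), 'tool_rot': array([[ 2.72309560e-01, -9.62209650e-01, -3.05552201e-04],
       [-9.62208981e-01, -2.72309731e-01,  1.13492620e-03],
       [-1.17524178e-03, -1.50461823e-05, -9.99999309e-01]]), 'contact_force': array([-0.75058986, -0.19574611,  0.03302569]), 'ft_torque': array([-0.01808092,  0.01226689, -0.00864711]), 'width': 0.09173142060739954}
```

View pics/side0.png

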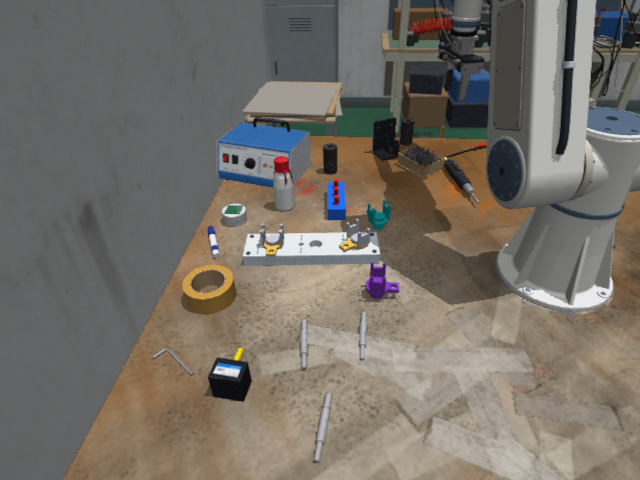

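View pics/top0.png

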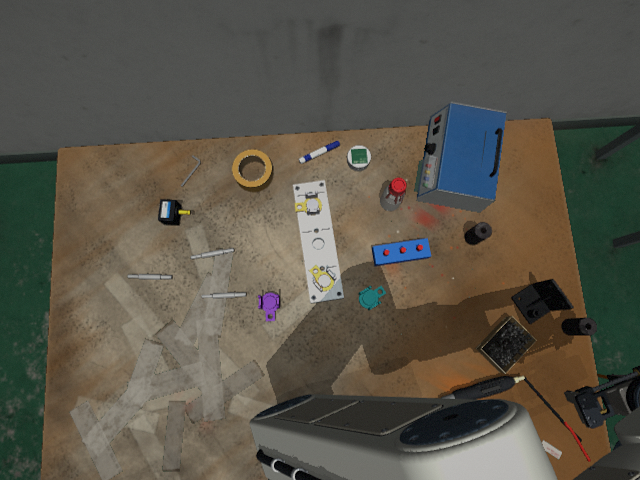

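```bash
python3 - <<'E'
import cv2
t=cv2.imread("pics/top0.png");s=cv2.imread("pics/side0.png")
def c(im,x0,y0,x1,y1,k,n): cv2.imwrite(f"pics/{n}.png",cv2.resize(im[y0:y1,x0:x1],None,fx=k,fy=k,interpolation=cv2.INTER_CUBIC))
c(t,280,170,440,310,5,"tc1"); c(t,120,230,260,310,5,"tc2"); c(s,230,170,390,270,5,"sc1"); c(s,270,300,400,470,3.5,"sc2")
E
```

```text
(no output)
```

View pics/tc1.png

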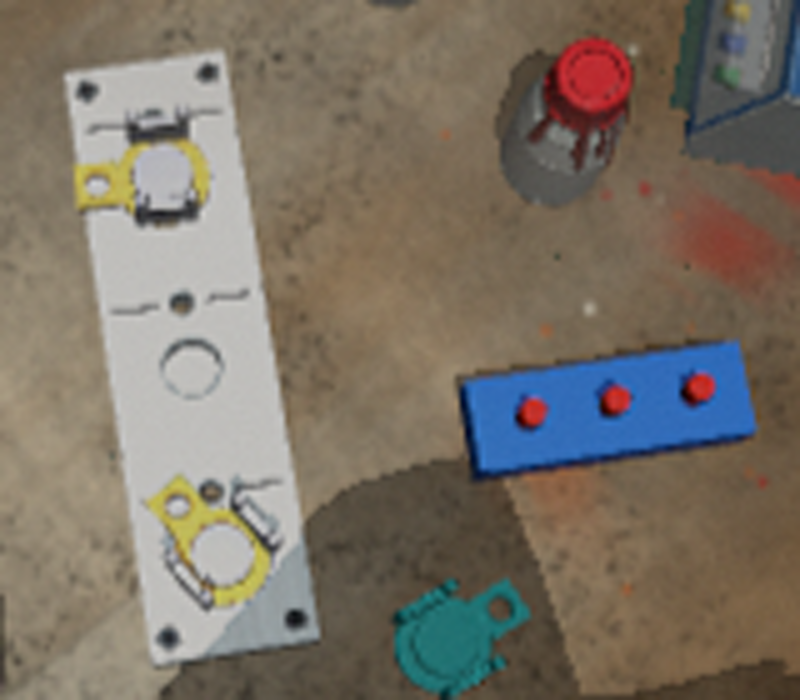

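View pics/sc1.png

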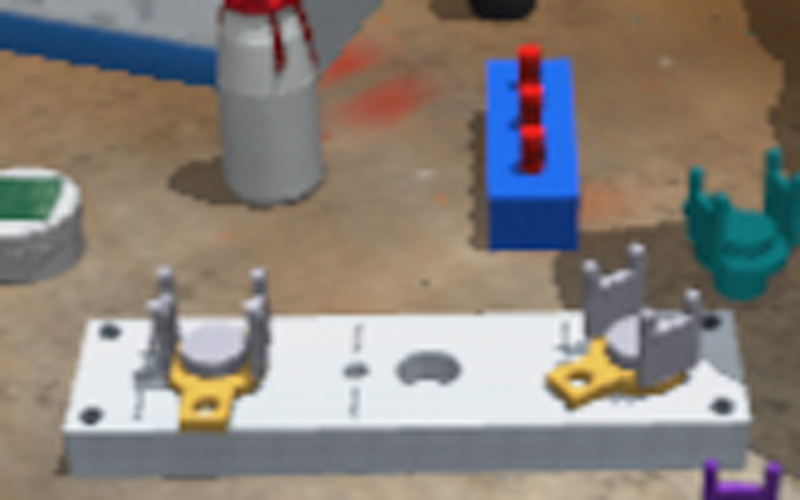

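View pics/tc2.png

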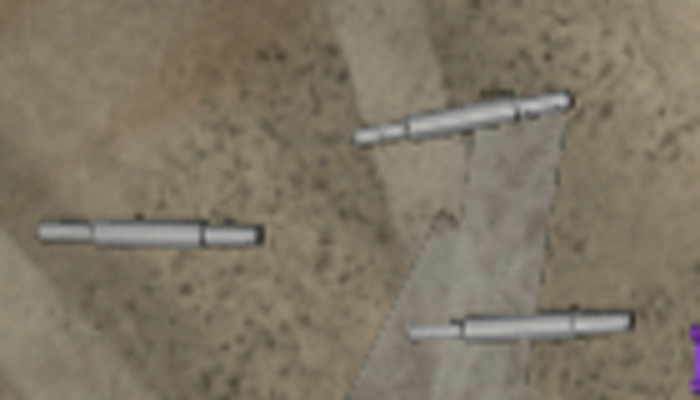

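View pics/sc2.png

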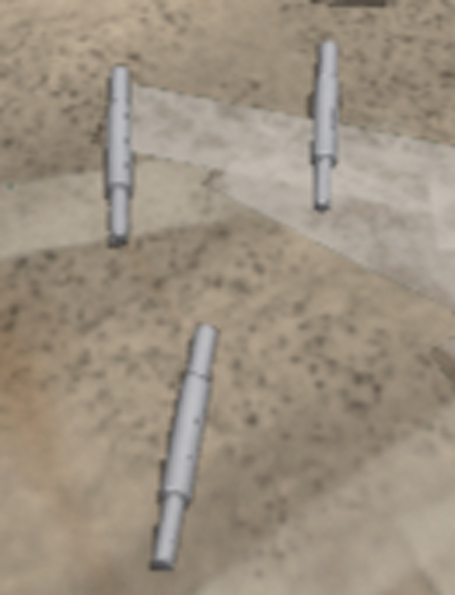

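```bash
cat > h.py <<'E'
import numpy as np,cv2
from scipy.optimize import least_squares
CAM={"side":(np.array([[439.76967885,0,321.02969395],[0,439.76967885,235.77724262],[0,0,1.]]),np.array([0.45530967,0.81697552,0.70068794]),np.array([[-0.99576183,-0.03724148,0.08409197],[-0.08956292,0.60046497,-0.7946196],[-0.02090147,-0.79878338,-0.60125555]])),
"top":(np.array([[460.32579519,0,317.31293443],[0,460.32579519,238.19510865],[0,0,1.]]),np.array([0.32253213,-0.02560006,1.25328321]),np.array([[-0.06295079,-0.97759336,0.20086915],[-0.99801561,0.06195055,-0.01126815],[-0.00142828,-0.20117988,-0.97955327]]))}
def proj(n,P):
    K,p,R=CAM[n]; q=(np.atleast_2d(P)-p)@R@K.T; return q[:,:2]/q[:,2:]
def ray(n,uv):
    K,p,R=CAM[n]; d=R@np.linalg.inv(K)@np.array([uv[0],uv[1],1.]); return p,d
def onz(n,uv,z):
    p,d=ray(n,uv); return p+d*(z-p[2])/d[2]
def crop2uv(xy,off,k): return (np.array(xy)+.5)/k-.5+np.array(off)
def tri(ut,us):
    A=[];b=[]
    for n,u in(("top",ut),("side",us)):
        p,d=ray(n,u);d=d/np.linalg.norm(d);M=np.eye(3)-np.outer(d,d);A.append(M);b.append(M@p)
    A=np.vstack(A);b=np.hstack(b);x,r,_,_=np.linalg.lstsq(A,b,rcond=None);return x,np.sqrt(r.sum())
E
python3 - <<'E'
from h import *
T=lambda x:crop2uv(x,(280,170),5);S=lambda x:crop2uv(x,(230,170),5)
pts=dict(scrFL=((87,91),(92,415)),scrFR=((208,72),(110,331)),scrNL=((168,637),(722,406)),scrNR=((296,619),(711,322)),idxb=((181,303),(356,370)),boreb=((191,368),(429,369)),earA=((178,505),(578,380)),earC=((98,185),(207,405)),pL=((532,411),(533,130)),pM=((616,401),(533,90)),pR=((699,389),(530,50)))
np.set_printoptions(precision=4,suppress=True)
for k,(a,b) in pts.items(): print(k,*tri(T(a),S(b)))
T=lambda x:crop2uv(x,(120,230),5);S=lambda x:crop2uv(x,(270,300),3.5)
# shafts ends
for k,a,b in [("s1a",(358,138),(118,243)),("s1b",(570,100),(121,68)),("s2a",(412,332),(322,208)),("s2b",(632,321),(328,42)),("s3a",(40,231),(160,566)),("s3b",(260,235),(206,328))]: print(k,*tri(T(a),S(b)))
for p in [("bottle?")]:pass
E
```

```text
scrFL [0.7202 0.0077 0.0286] 0.000463002302687997
scrFR [ 0.7266 -0.0602  0.0286] 0.00010824636774180991
scrNL [ 0.4158 -0.0188  0.0287] 2.8260025300605353e-08
scrNR [ 0.421  -0.0871  0.0283] 6.627429159460329e-05
idxb [ 0.5966 -0.037   0.0277] 0.0003534809552449522
boreb [ 0.5603 -0.0402  0.0276] 0.00045920920750367584
earA [ 0.4855 -0.0285  0.0335] 0.0007232154473983462
earC [0.6638 0.0044 0.0352] 0.00013830439056127848
pL [ 0.5197 -0.2175  0.0588] 0.00017167450875132237
pM [ 0.5224 -0.2624  0.0576] 0.00021384257823621095
pR [ 0.5265 -0.3067  0.0581] 0.0008938751469599041
s1a [ 0.5487  0.3104 -0.0002] 0.0006926788925834643
s1b [0.5611 0.1919 0.007 ] 0.000580591520276125
s2a [0.4396 0.2814 0.0025] 0.0002978278114199276
s2b [0.4379 0.1617 0.0066] 0.0005760700507442591
s3a [0.5079 0.4827 0.0043] 0.0014236923278596525
s3b [0.4972 0.3624 0.006 ] 0.00036319843040022844
```

```bash
cat >> h.py <<'E'
try:
    from workcell import *
except Exception as e: print(e)
def R(a):
    a=np.radians(a);c,s=np.cos(a),np.sin(a)
    return np.array([[c,s,0],[s,-c,0],[0,0,-1.]])
def st(msg=""):
    s=read_state(); print(msg,"t%.1f"%s["time"],"p",np.round(s["position"],4),"F",np.round(s["contact_force"],1),"M",np.round(s["ft_torque"],2),"w %.4f"%s["width"],"q6 %.0f"%s["qpos"][5],flush=True); return s
def snap(tag,boxes):
    for n,b in boxes.items():
        f=snapshot(n)["frame"][:,:,::-1]
        x0,y0,x1,y1,k=b
        cv2.imwrite(f"pics/{tag}_{n}.png",cv2.resize(f[y0:y1,x0:x1],None,fx=k,fy=k,interpolation=cv2.INTER_CUBIC))
np.set_printoptions(precision=4,suppress=True)
E
python3 - <<'E'
from h import *
# bottle cap, rack block corners heights
print("bottle cap top@.154",onz("top",(398,185),.152), "side",onz("side",(282,160),.152))
print("purple",onz("top",(269,300),.05),"turq",onz("top",(370,297),.05))
A=(0.4562,-0.0496)
line_to((0.17,-0.601,0.30))
goto((A[0],A[1],0.20),R(-54.2)); st("above")
command_gripper(0.085)
line_to((A[0],A[1],0.056),vel=.1,guard=15); st("down")
snap("a1",{"top":(280,170,440,310,5),"side":(230,170,390,270,5)})
E
```

```text
bottle cap top@.154 [ 0.6712 -0.2482  0.152 ] side [ 0.6679 -0.2407  0.152 ]
purple [0.4137 0.0961 0.05  ] turq [ 0.4048 -0.1663  0.05  ]
above t3.1 p [ 0.4565 -0.0502  0.2001] F [-0.3  0.5  0.5] M [-0.02 -0.01 -0.03] w 0.0919 q6 48
down t5.0 p [ 0.4566 -0.0496  0.0564] F [ 0.1  0.4 -0.2] M [-0.07  0.01 -0.02] w 0.0850 q6 48
```

View pics/a1_side.png

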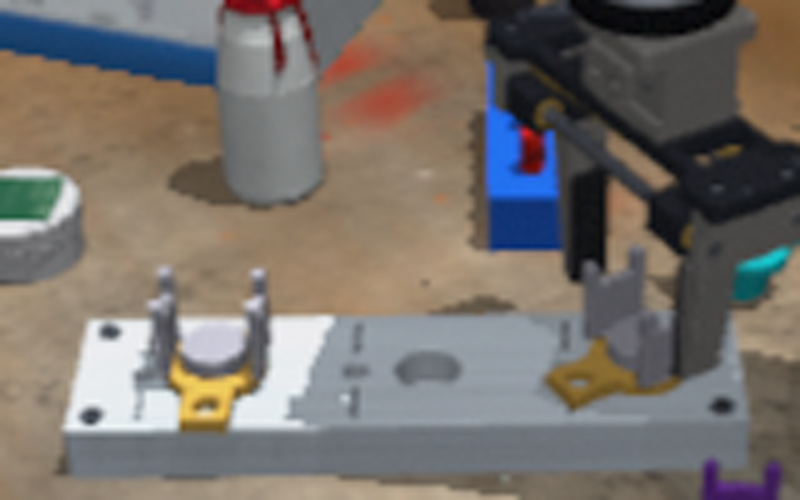

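View pics/a1_top.png

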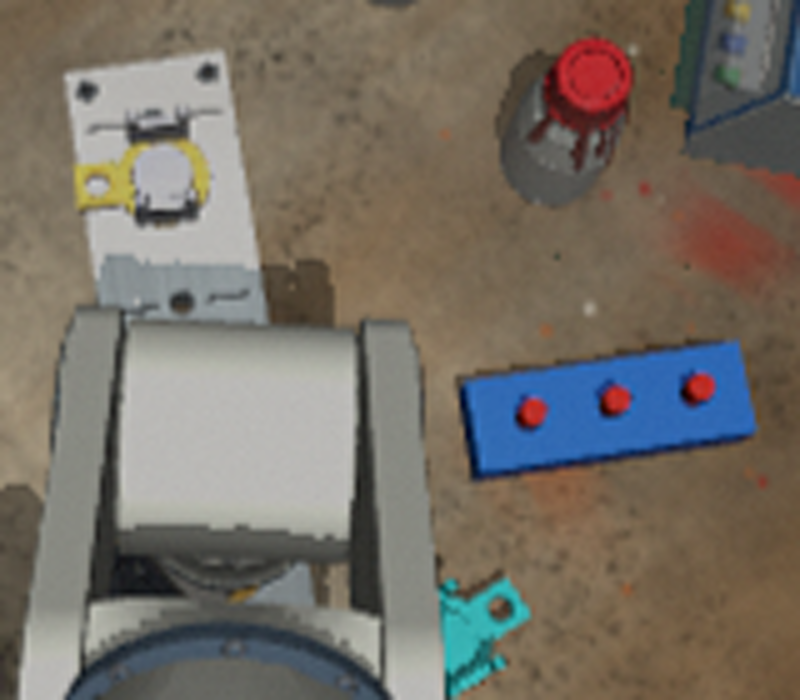

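Side view: the fingers (about x 585 and 700 in the crop) straddle the forks of saddle a; the top view is blocked by the arm. Grip lightly.

```bash
python3 - <<'E'
from h import *
command_gripper(0.04,squeeze=12); s=st("closed"); pause(.3); s=st()
F=s["contact_force"]; ax=R(-54.2)[:,0]; print("F along jaw",F@ax)
E
```

```text
closed t5.7 p [ 0.4561 -0.0495  0.056 ] F [-1.2  0.8  1.4] M [ 0.2   0.14 -0.03] w 0.0520 q6 48
 t6.0 p [ 0.4561 -0.0495  0.056 ] F [-1.2  2.2  1.6] M [ 0.25  0.16 -0.03] w 0.0520 q6 48
F along jaw -2.455723568297921
```

```bash
python3 - <<'E'
from h import *
p=(0.4562,-0.0496,0.056)
for a in (-60,-68,-76,-85):
    goto(p,R(a)); s=st(a); print("jaw",s["contact_force"]@R(a)[:,0])
snap("a2",{"side":(230,170,390,270,5)})
E
```

```text
-60 t6.2 p [ 0.4564 -0.0497  0.056 ] F [0.5 1.5 0.2] M [ 0.01 -0.11  0.02] w 0.0520 q6 53
jaw -1.0496485283582118
-68 t6.5 p [ 0.4563 -0.0497  0.056 ] F [ 0.3  0.4 -0.9] M [-0.05 -0.17 -0.  ] w 0.0520 q6 61
jaw -0.2322364699061402
-76 t6.7 p [ 0.4562 -0.0497  0.056 ] F [0.3 0.2 0.2] M [-0.12 -0.18 -0.05] w 0.0519 q6 69
jaw -0.13824048195053523
-85 t7.0 p [ 0.4562 -0.0497  0.056 ] F [-0.1  0.1 -0.2] M [-0.09 -0.06  0.01] w 0.0517 q6 78
jaw -0.0796234673502463
```

View pics/a2_side.png

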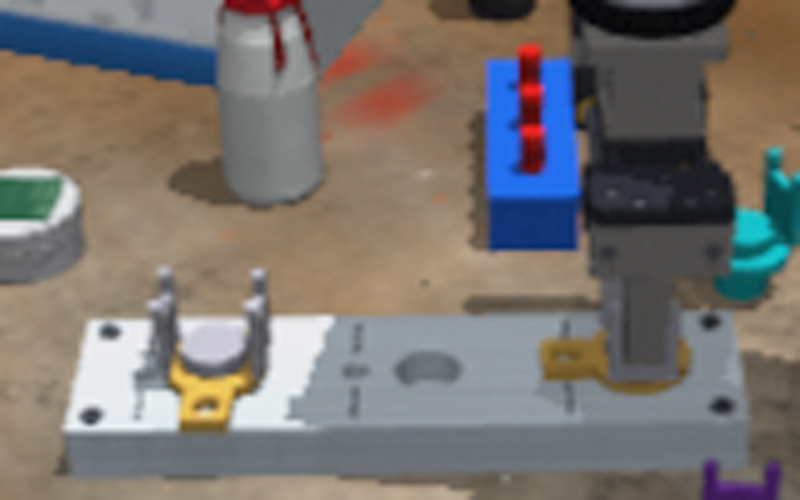

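Side view: ear of a now points along the plate with the hole at crop (566,358), over its index hole. On to c.

```bash
python3 - <<'E'
from h import *
command_gripper(0.085); st("rel")
line_to((0.4562,-0.0496,0.17),vel=.2)
C=(0.6654,-0.0313)
goto((C[0],C[1],0.17),R(2.6)); st("above")
line_to((C[0],C[1],0.056),vel=.12,guard=15); st("down")
command_gripper(0.04,squeeze=12);pause(.2)
for a in (2.6,-15,-35,-55,-70,-85):
    goto((C[0],C[1],.056),R(a)); s=st(a); print("jaw",s["contact_force"]@R(a)[:,0])
command_gripper(0.085); st("rel")
line_to((C[0],C[1],0.17),vel=.2)
goto((0.5,-0.3,0.2),R(5)); st()
snap("c1",{"top":(280,170,440,310,5),"side":(230,170,390,270,5)})
E
```

```text
rel t7.7 p [ 0.4562 -0.0496  0.056 ] F [ 0.3  0.4 -0.6] M [ 0.07 -0.03 -0.07] w 0.0850 q6 79
above t9.7 p [ 0.6646 -0.0313  0.1691] F [-0.3 -0.4 -0.4] M [-0.07 -0.09 -0.02] w 0.0850 q6 -5
down t10.8 p [ 0.666  -0.0313  0.0569] F [ 0.1  0.5 -0.2] M [ 0.03 -0.15  0.03] w 0.0852 q6 -5
2.6 t11.9 p [ 0.6654 -0.0313  0.0562] F [-1.8  0.1  5. ] M [-0.07  0.39  0.01] w 0.0522 q6 -5
jaw -1.8383685528932967
-15 t12.3 p [ 0.6656 -0.031   0.0562] F [-2.   2.4  4.9] M [ 0.46  0.21 -0.04] w 0.0518 q6 12
jaw -2.5980401565327753
-35 t12.7 p [ 0.6652 -0.0309  0.0561] F [-2.5  2.9  5.9] M [ 0.56  0.48 -0.06] w 0.0519 q6 32
jaw -3.6680929650954903
-55 t13.1 p [ 0.6649 -0.0307  0.0561] F [-4.2  4.4  7. ] M [ 0.8   0.72 -0.05] w 0.0518 q6 52
jaw -6.022782184319235
-70 t13.5 p [ 0.6649 -0.0307  0.0562] F [-4.1  4.5  7.1] M [ 0.87  0.75 -0.09] w 0.0518 q6 67
jaw -5.652011353674238
-85 t13.8 p [ 0.6648 -0.0306  0.0561] F [-3.   3.3  8. ] M [ 0.91  0.8  -0.06] w 0.0518 q6 82
jaw -3.59644894574071
rel t14.5 p [ 0.6654 -0.0314  0.056 ] F [-0.3  0.5 -0.4] M [0.01 0.   0.03] w 0.0851 q6 82
 t17.0 p [ 0.5001 -0.2997  0.1996] F [-0.5 -0.3 -0.1] M [-0.05 -0.1   0.  ] w 0.0849 q6 -36
```

View pics/c1_top.png

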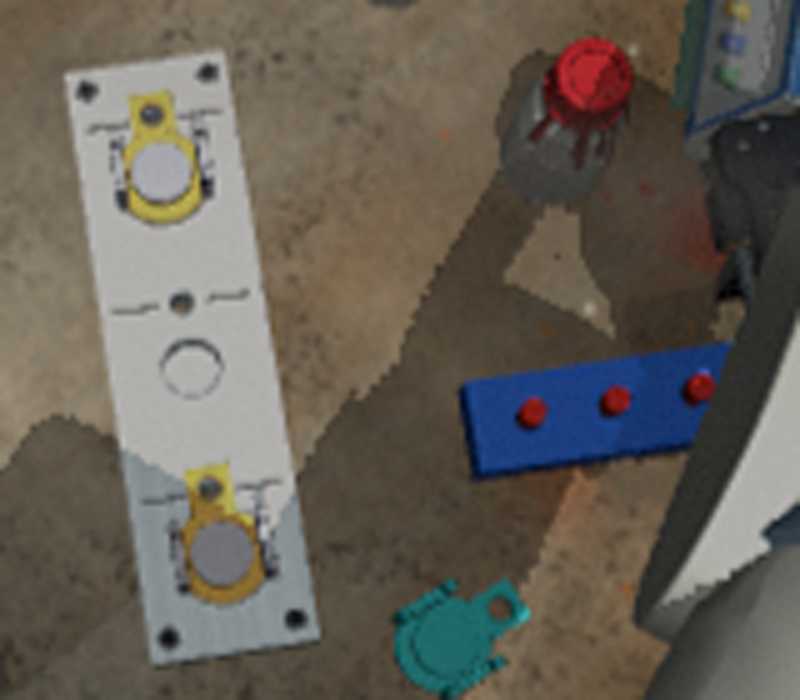

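View pics/c1_side.png

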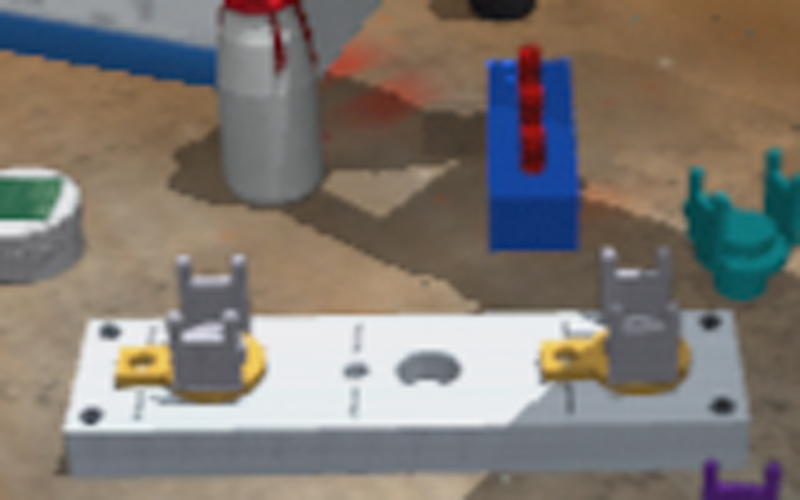

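```bash
python3 - <<'E'
from h import *
T=lambda x:crop2uv(x,(280,170),5);S=lambda x:crop2uv(x,(230,170),5)
print("earA",*tri(T((209,488)),S((566,356))),"earC",*tri(T((152,114)),S((144,360))))
P=(0.5197,-0.2175)
goto((P[0],P[1],0.15),R(5)); command_gripper(0.05)
line_to((P[0],P[1],0.0415),vel=.1,guard=10); st("down")
command_gripper(0.005,squeeze=25); s=st("grip")
E
```

```text
earA [ 0.4928 -0.0455  0.035 ] 7.676024338444264e-05 earC [ 0.7016 -0.0276  0.0363] 0.000430202608400772
down t19.5 p [ 0.5202 -0.2177  0.0421] F [-0.   0.5 -0.3] M [-0.08 -0.07 -0.01] w 0.0498 q6 -28
grip t20.1 p [ 0.5198 -0.2175  0.0416] F [-0.8 -0.6  1.3] M [-0.04 -0.05 -0.01] w 0.0134 q6 -28
```

```bash
python3 - <<'E'
from h import *
line_to((0.5197,-0.2175,0.16),vel=.15); s=st("up")
p=(0.4923,-0.0462)
goto((p[0],p[1],0.16),R(-85)); line_to((p[0],p[1],0.078),vel=.12,guard=10); s=st("pre")
snap("p1",{"top":(280,170,440,310,5),"side":(300,210,400,270,8)})
E
```

```text
up t21.1 p [ 0.5191 -0.2172  0.1591] F [ 1.3 -0.8 -1.3] M [-0.04 -0.09  0.05] w 0.0129 q6 -28
pre t23.5 p [ 0.4928 -0.0463  0.0784] F [-0.6 -0.6  0.6] M [-0.01 -0.01  0.01] w 0.0134 q6 79
```

View pics/p1_side.png

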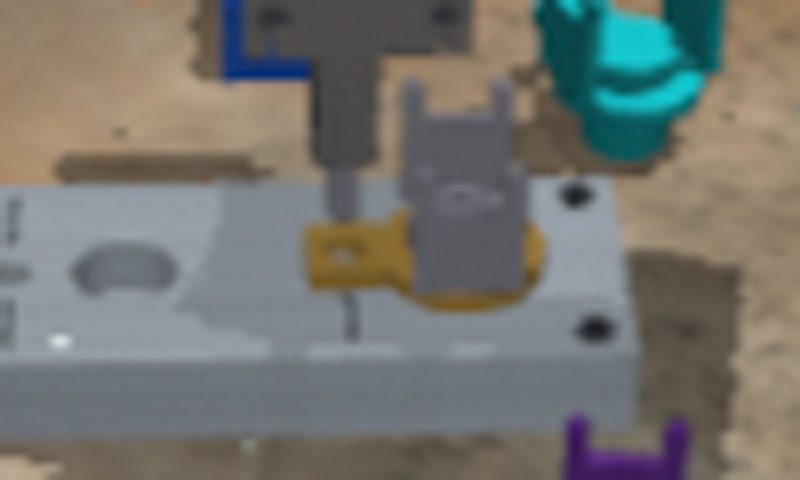

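View pics/p1_top.png

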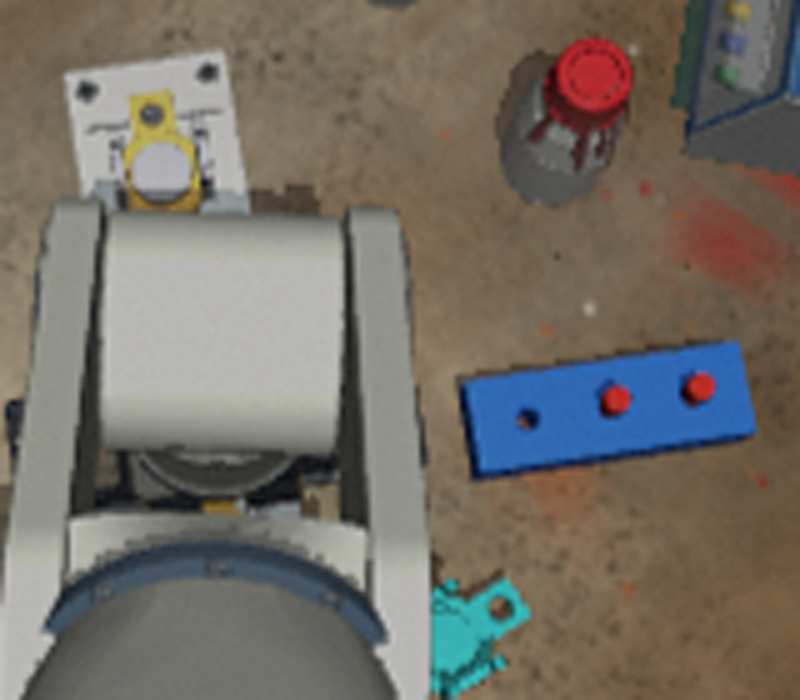

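```bash
python3 - <<'E'
from h import *
for z in (.0725,.06,.0465,.0385,.03):
    u=proj("side",[0.4923,-0.0462,z])[0]; print(z,(u-np.array([300,210])+.5)*8-.5)
u=proj("side",[0.4923,-0.0412,.0385])[0];print((u-np.array([300,210])+.5)*8-.5)
u=proj("side",[0.4973,-0.0462,.0385])[0];print((u-np.array([300,210])+.5)*8-.5)
E
```

```text
0.0725 [348.5346 150.6873]
0.06 [348.1533 183.8011]
0.0465 [347.7475 219.0476]
0.0385 [347.5099 239.686 ]
0.03 [347.2597 261.4152]
[346.7001 249.5475]
[331.3361 239.0721]
```

```bash
python3 - <<'E'
from h import *
snap("p2",{"side":(330,215,370,245,20)})
E
```

```text
(no output)
```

View pics/p2_side.png

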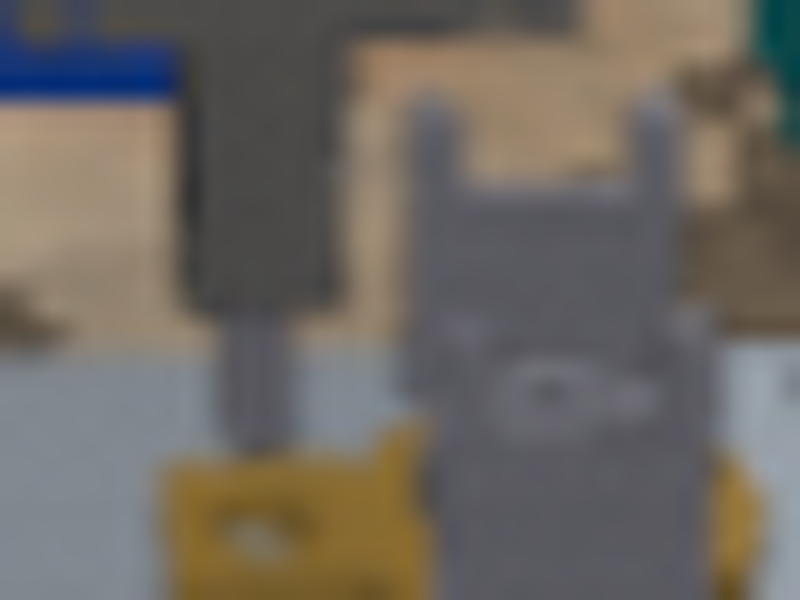

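```bash
python3 - <<'E'
from h import *
T=lambda x:crop2uv(x,(280,170),5);S=lambda x:crop2uv(x,(230,170),5)
o=np.array([.5608,-.0404]);c,s=np.cos(np.radians(5)),np.sin(np.radians(5));M=np.array([[c,-s],[s,c]])
for n,t,sd,z in [("FL",(87,91),(92,415),.03),("FR",(208,72),(110,331),.03),("NL",(168,637),(722,406),.03),("NR",(296,619),(711,322),.03),("idxb",(181,303),(356,370),.03),("boreb",(191,368),(429,369),.03),("earA",(209,488),(566,356),.0385),("earC",(152,114),(144,360),.0385),("pinL hole",(527,419),None,.036),("pin M",(616,401),(533,90),.06),("pinR",(699,389),(530,50),.06)]:
    a=onz("top",T(t),z)[:2]; b=onz("side",S(sd),z)[:2] if sd else a
    print(n,"top",a,"side",b,"diff mm",(b-a)*1e3,"plate frame",(a-o)@M,(b-o)@M)
print(onz("side",crop2uv((262,527),(330,215),20),.0385))
E
```

```text
FL top [0.7195 0.0076] side [0.7201 0.0092] diff mm [0.5989 1.5913] plate frame [0.1622 0.034 ] [0.163  0.0355]
FR top [ 0.7262 -0.0601] side [ 0.7259 -0.0583] diff mm [-0.2648  1.797 ] plate frame [ 0.1631 -0.0341] [ 0.1629 -0.0323]
NL top [ 0.4157 -0.0188] side [ 0.4159 -0.0172] diff mm [0.1753 1.6226] plate frame [-0.1427  0.0341] [-0.1424  0.0357]
NR top [ 0.4209 -0.0871] side [ 0.421  -0.0849] diff mm [0.1273 2.1834] plate frame [-0.1435 -0.0343] [-0.1431 -0.0321]
idxb top [ 0.5958 -0.037 ] side [ 0.5964 -0.0341] diff mm [0.5415 2.8172] plate frame [0.0352 0.0004] [0.036  0.0031]
boreb top [ 0.5595 -0.0401] side [ 0.5602 -0.0372] diff mm [0.7472 2.8906] plate frame [-0.0013  0.0004] [-0.0003  0.0032]
earA top [ 0.4924 -0.0455] side [ 0.4925 -0.041 ] diff mm [0.1814 4.4577] plate frame [-0.0686  0.0009] [-0.0681  0.0053]
earC top [ 0.7012 -0.0276] side [ 0.7005 -0.0247] diff mm [-0.7699  2.866 ] plate frame [0.141  0.0005] [0.1405 0.0034]
pinL hole top [ 0.5191 -0.2181] side [ 0.5191 -0.2181] diff mm [0. 0.] plate frame [-0.057  -0.1734] [-0.057  -0.1734]
pin M top [ 0.5219 -0.2619] side [ 0.5223 -0.2584] diff mm [0.4573 3.5554] plate frame [-0.0581 -0.2173] [-0.0573 -0.2138]
pinR top [ 0.5255 -0.3062] side [ 0.5269 -0.3035] diff mm [1.3883 2.6747] plate frame [-0.0583 -0.2617] [-0.0567 -0.2592]
[ 0.493  -0.0407  0.0385]
```

```bash
python3 - <<'E'
from h import *
p=(0.4921,-0.0456)
line_to((p[0],p[1],0.076),vel=.05); st()
h=line_to((p[0],p[1],0.0440),vel=.03,guard=6); print(h); st("ins")
E
```

```text
t23.9 p [ 0.4921 -0.0455  0.0761] F [ 0.6  0.1 -1.1] M [-0.03  0.04  0.02] w 0.0131 q6 80
False
ins t25.1 p [ 0.4922 -0.0456  0.0441] F [ 0.1  0.1 -0. ] M [ 0.05 -0.03  0.02] w 0.0129 q6 80
```

```bash
python3 - <<'E'
from h import *
p=(0.4921,-0.0456)
h=line_to((p[0],p[1],0.0412),vel=.02,guard=5); print(h); st("push")
snap("p3",{"side":(320,205,380,250,13)})
E
```

```text
True
push t25.4 p [ 0.4928 -0.0456  0.0425] F [-2.6  0.5  8.8] M [ 0.01  0.33 -0.05] w 0.0131 q6 80
```

View pics/p3_side.png

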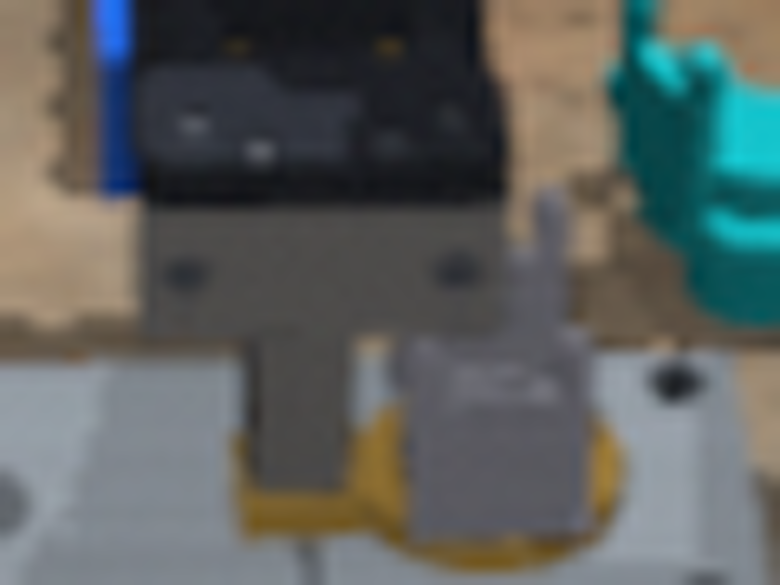

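```bash
python3 - <<'E'
from h import *
command_gripper(0.03); st("rel")
line_to((0.4921,-0.0456,0.17),vel=.2)
P=(0.5221,-0.2620)
goto((P[0],P[1],0.17),R(5)); command_gripper(0.05)
line_to((P[0],P[1],0.0415),vel=.12,guard=10); st("down")
command_gripper(0.005,squeeze=25); st("grip")
line_to((P[0],P[1],0.17),vel=.15)
p=(0.7012,-0.0276)
goto((p[0],p[1],0.17),R(-85)); line_to((p[0],p[1],0.078),vel=.12,guard=10); st("pre")
snap("q1",{"side":(240,210,290,250,16),"top":(280,170,440,310,5)})
E
```

```text
rel t25.8 p [ 0.4922 -0.0456  0.0418] F [-0.2  0.4  0.5] M [ 0.06  0.03 -0.02] w 0.0299 q6 80
down t30.0 p [ 0.5227 -0.2623  0.0422] F [0.4 0.6 0.4] M [-0.12 -0.07 -0.04] w 0.0501 q6 -32
grip t30.7 p [ 0.5222 -0.262   0.0416] F [-0.4 -0.8  2.2] M [-0.02 -0.04  0.02] w 0.0133 q6 -32
pre t34.4 p [ 0.7018 -0.0277  0.0788] F [ 0.8 -1.  -0.3] M [-0.02  0.01  0.03] w 0.0132 q6 83
```

View pics/q1_side.png

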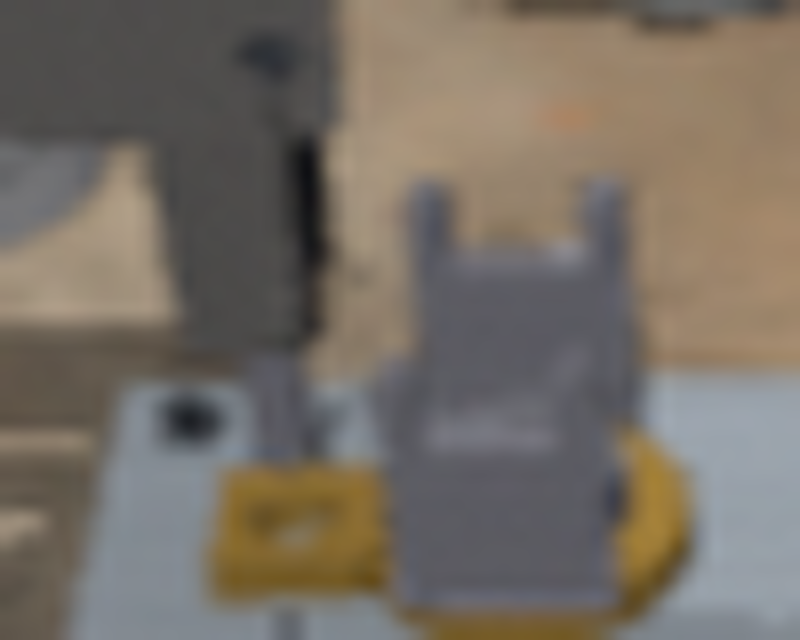

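View pics/q1_top.png

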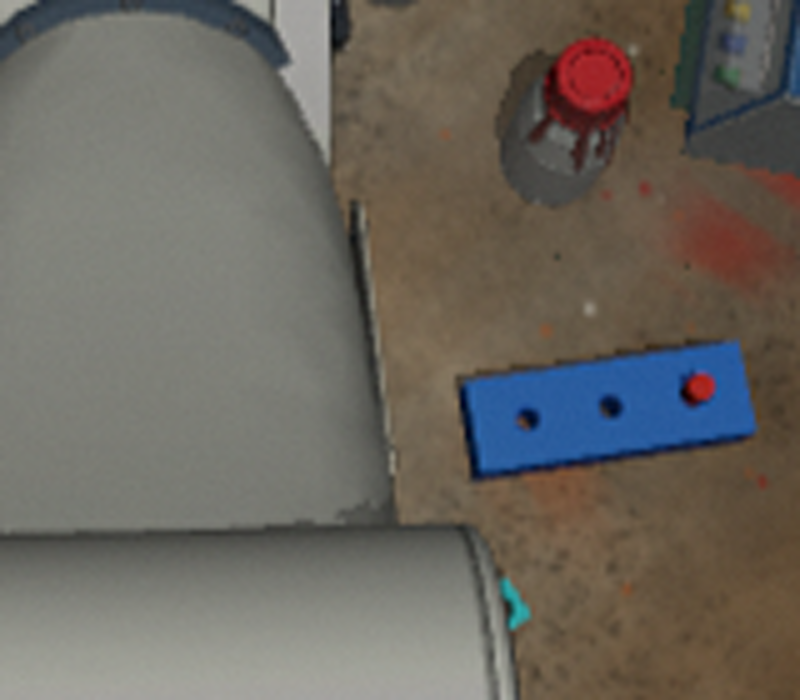

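```bash
python3 - <<'E'
from h import *
p=(0.7010,-0.0275)
line_to((p[0],p[1],0.075),vel=.05); st()
h=line_to((p[0],p[1],0.0445),vel=.03,guard=6); print(h); st("ins")
if not h:
    h=line_to((p[0],p[1],0.0405),vel=.02,guard=5); print(h); st("push")
E
```

```text
t34.7 p [ 0.7009 -0.0275  0.0751] F [-0.2  0.8 -0.7] M [-0.    0.06  0.01] w 0.0133 q6 83
False
ins t35.9 p [ 0.7012 -0.0275  0.0447] F [ 0.4  0.5 -0.7] M [ 0.    0.01 -0.01] w 0.0132 q6 83
True
push t36.1 p [ 0.7018 -0.0275  0.0431] F [ 0.2 -0.   4.7] M [-0.01  0.04 -0.03] w 0.0130 q6 83
```

```bash
python3 - <<'E'
from h import *
command_gripper(0.03); st("rel")
line_to((0.7010,-0.0275,0.18),vel=.2)
goto((0.45,-0.25,0.22),R(5)); st()
snap("r1",{"top":(280,170,340,310,5)});snap("r2",{"side":(230,200,390,270,5)})
snap("r3",{"top":(100,220,260,320,5),"side":(270,300,400,470,3.5)})
snap("r4",{"top":(0,0,640,480,1)})
E
```

```text
rel t36.5 p [ 0.7008 -0.0275  0.0421] F [ 0.5 -0.3  0.4] M [-0.   -0.03  0.01] w 0.0300 q6 83
 t39.1 p [ 0.4502 -0.2498  0.2197] F [-1.1 -0.6  0. ] M [-0.01 -0.06  0.01] w 0.0300 q6 -34
```

View pics/r1_top.png

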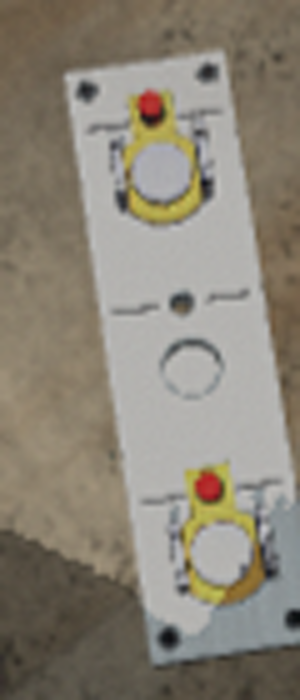

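View pics/r2_side.png

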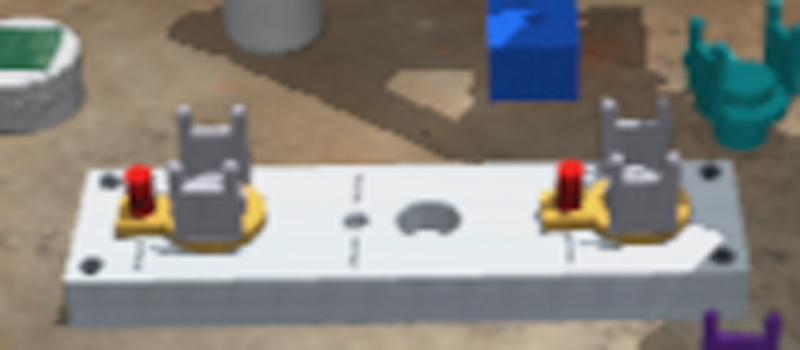

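View pics/r3_top.png

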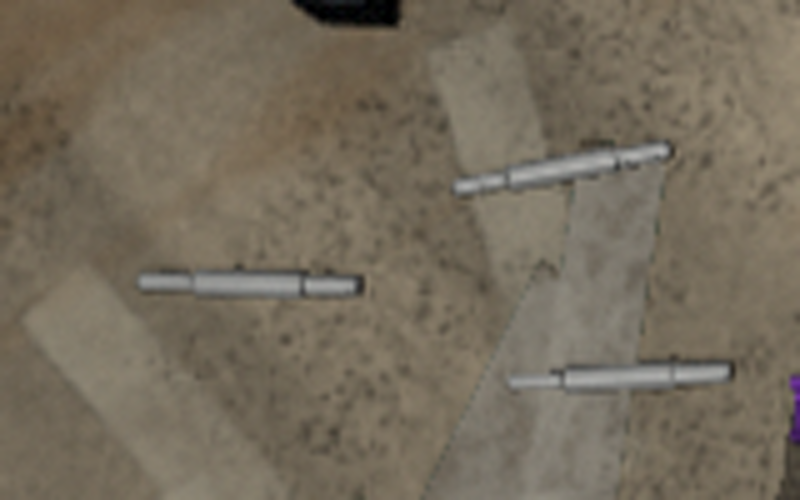

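View pics/r3_side.png

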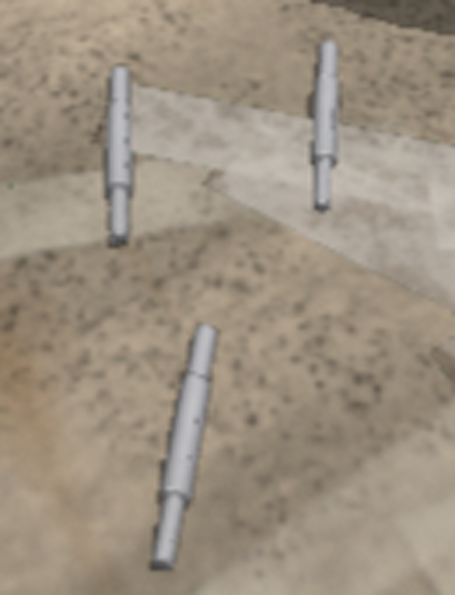

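```bash
python3 - <<'E'
from h import *
T=lambda x:crop2uv(x,(100,220),5)
for n,a,b in [("s1",(456,187),(671,150)),("s2",(510,382),(732,371))]:
    A=onz("top",T(a),.0075);B=onz("top",T(b),.0075);d=A-B;print(n,(A+B)/2,np.linalg.norm(d),np.degrees(np.arctan2(d[1],d[0]))-90)
c=(0.5549,0.2512)
goto((c[0],c[1],0.15),R(6)); command_gripper(0.045)
h=line_to((c[0],c[1],0.0045),vel=.08,guard=8); print(h); st("down")
snap("s1",{"side":(260,260,360,380,5)})
command_gripper(0.005,squeeze=30); st("grip")
E
```

```text
s1 [0.554  0.2503 0.0075] 0.11893032062800071 6.3512151792049
s2 [0.4382 0.2214 0.0075] 0.11961442122679401 -0.786439304462661
False
down t43.6 p [0.5552 0.2513 0.005 ] F [1.2 0.2 0.3] M [-0.01 -0.07 -0.01] w 0.0448 q6 18
grip t44.2 p [0.5549 0.2512 0.0045] F [-0.5 -0.5  1.4] M [-0.05 -0.03 -0.02] w 0.0145 q6 18
```

View pics/s1_side.png

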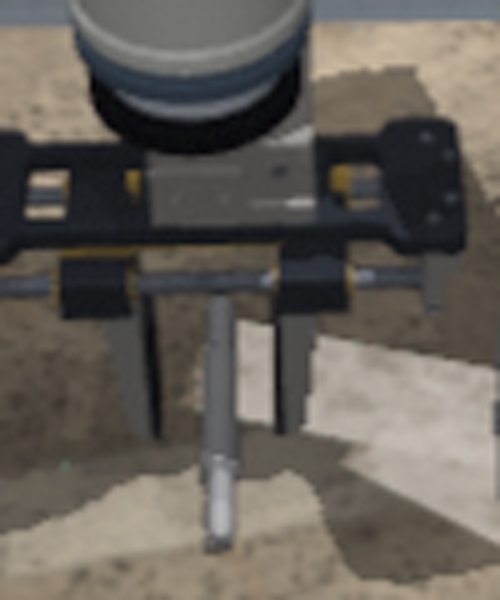

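```bash
python3 - <<'E'
from h import *
c=(0.5549,0.2512)
line_to((c[0],c[1],0.2),vel=.15); st("up")
C=(0.6652,-0.0309)
goto((C[0],C[1],0.2),R(5)); st()
line_to((C[0],C[1],0.105),vel=.12,guard=10); st("pre")
snap("s2",{"side":(230,150,390,270,5)})
E
```

```text
up t45.7 p [0.5543 0.2509 0.199 ] F [-0.1 -0.7 -0.8] M [-0.01 -0.11 -0.04] w 0.0144 q6 18
 t46.9 p [ 0.6649 -0.0297  0.1998] F [-0.7 -0.2 -0.1] M [-0.05 -0.09 -0.06] w 0.0150 q6 -8
pre t47.8 p [ 0.6658 -0.0308  0.1058] F [ 0.7  0.4 -0.5] M [-0.01 -0.09  0.02] w 0.0150 q6 -8
```

View pics/s2_side.png

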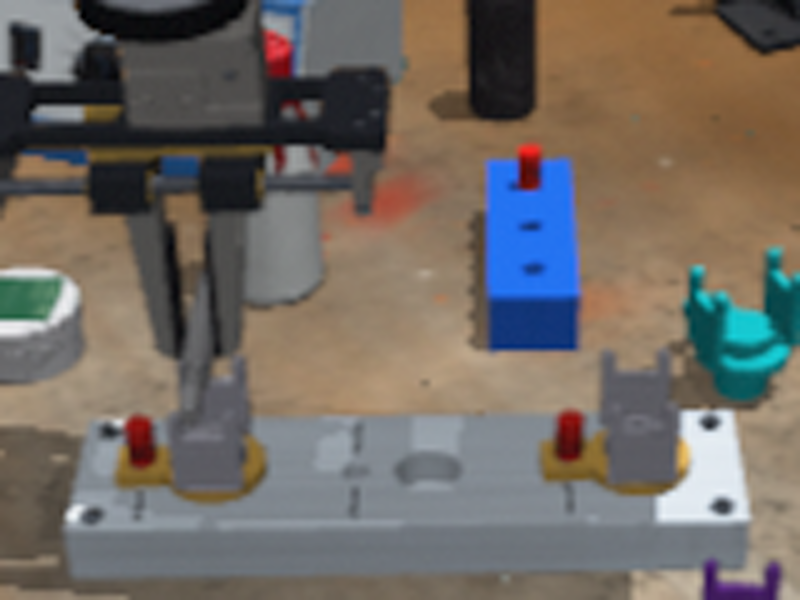

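```bash
python3 - <<'E'
from h import *
f=lambda P:(proj("side",P)[0]-np.array([230,150])+.5)*5-.5
c,s=np.cos(np.radians(5)),np.sin(np.radians(5))
for y in (.06,-.06): print("shaft end",f([.6652-s*y,-.0309+c*y,.1085]))
for y in (.026,-.026):
  for x in (-.017,.017): print("fork top",x,y,f([.6654+c*x-s*y,-.0309+s*x+c*y,.083]))
snap("s3",{"side":(250,190,300,250,10)})
E
```

```text
shaft end [191.3287 413.6811]
shaft end [215.1808 270.3119]
fork top -0.017 0.026 [238.8662 413.649 ]
fork top 0.017 0.026 [167.2565 414.7499]
fork top -0.017 -0.026 [247.4941 350.8319]
fork top 0.017 -0.026 [178.6254 351.9192]
```

View pics/s3_side.png

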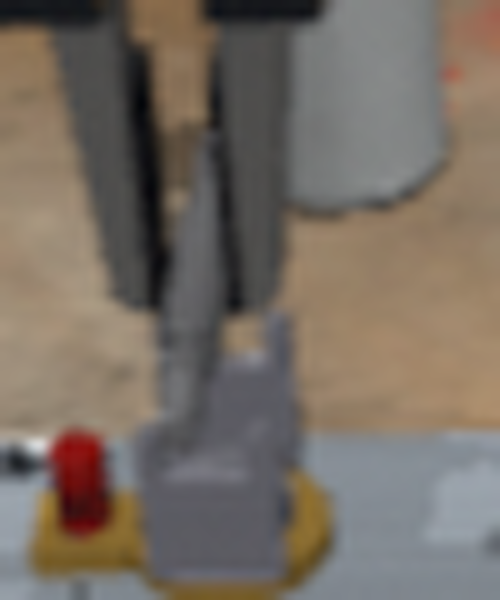

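The shaft end (crop ≈190,415 at 5×) and the fork tops match the predicted pixels, so lower it.

```bash
python3 - <<'E'
from h import *
C=(0.6652,-0.0309)
h=line_to((C[0],C[1],0.0725),vel=.04,guard=5); print(h); st("down")
snap("s4",{"side":(230,150,390,270,5)})
E
```

```text
True
down t48.6 p [ 0.6648 -0.0309  0.0749] F [ 0.1 -0.3  7.2] M [-0.03  0.1   0.09] w 0.0145 q6 -8
```

View pics/s4_side.png

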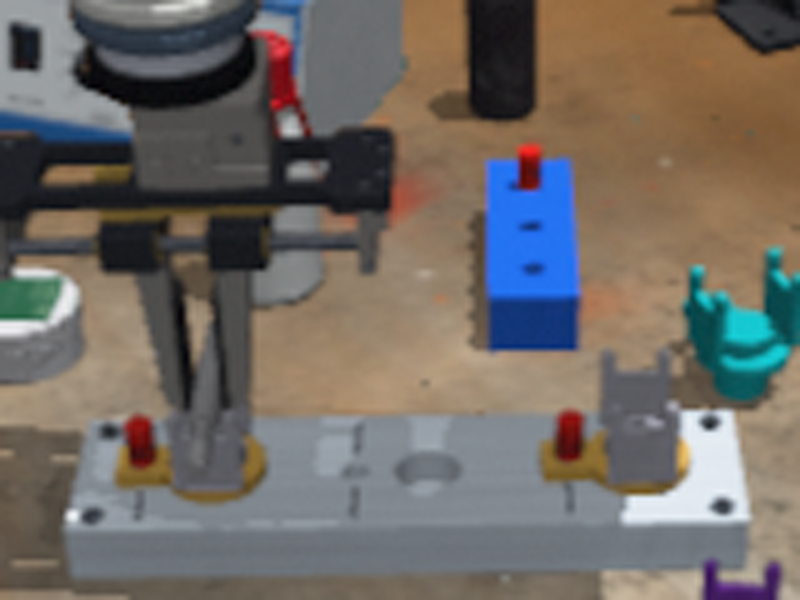

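```bash
python3 - <<'E'
from h import *
C=(0.6652,-0.0309)
command_gripper(0.032); st("rel")
line_to((C[0],C[1],0.2),vel=.2)
goto((0.45,-0.25,0.24),R(5)); st()
snap("t1",{"top":(100,170,340,350,3.3),"side":(230,200,390,370,4)})
snap("t2",{"top":(100,220,260,320,5)})
E
```

```text
rel t49.1 p [ 0.664  -0.0308  0.0743] F [ 1.2 -0.1  0.1] M [-0.07 -0.08 -0.04] w 0.0320 q6 -8
 t51.1 p [ 0.4507 -0.2496  0.2398] F [ 1.1  0.1 -0.7] M [-0.03 -0.08  0.01] w 0.0320 q6 -34
```

View pics/t1_top.png

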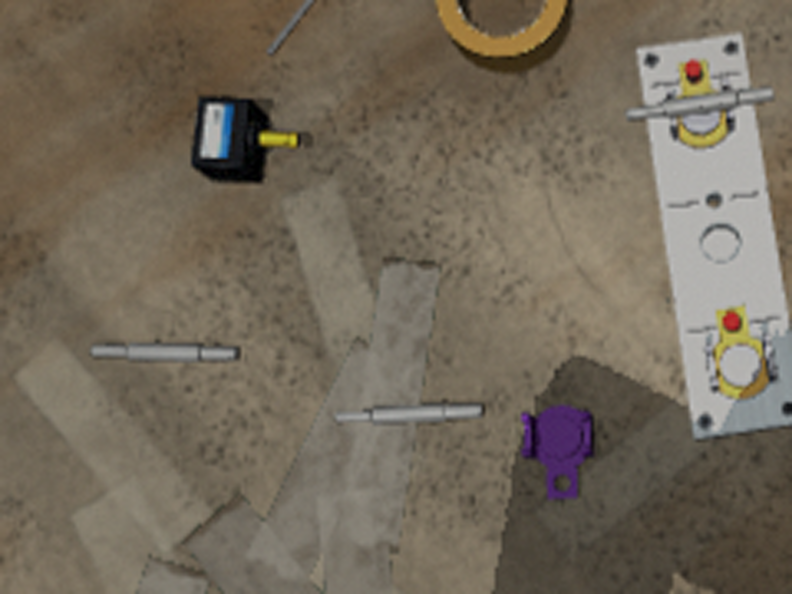

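View pics/t1_side.png

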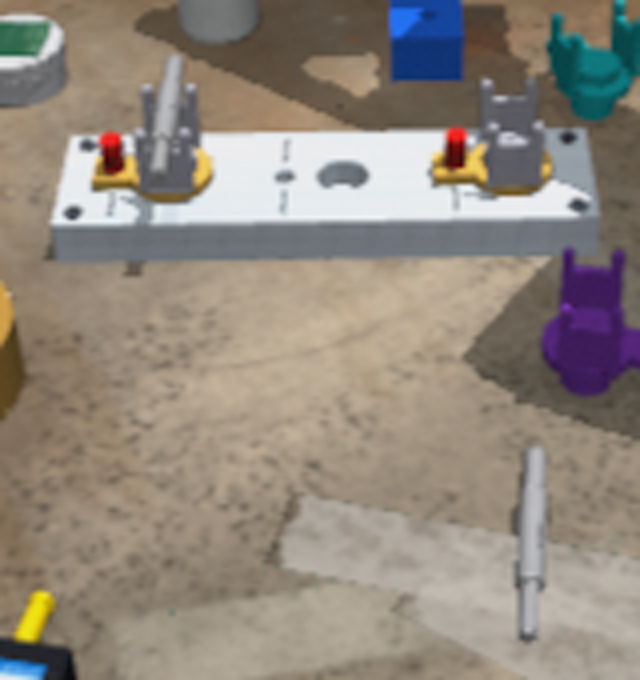

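View pics/t2_top.png

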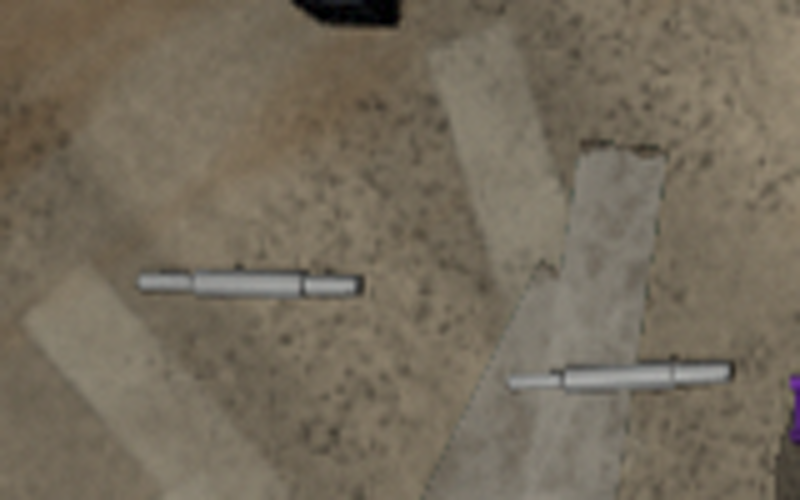

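```bash
python3 - <<'E'
from h import *
c=(0.4387,0.2216)
goto((c[0],c[1],0.15),R(-0.8)); command_gripper(0.045)
h=line_to((c[0],c[1],0.0045),vel=.08,guard=8); print(h); st("down")
command_gripper(0.005,squeeze=30); st("grip")
line_to((c[0],c[1],0.2),vel=.15); st("up")
A=(0.4562,-0.0496)
goto((A[0],A[1],0.2),R(5))
line_to((A[0],A[1],0.105),vel=.12,guard=10); st("pre")
f=lambda P:(proj("side",P)[0]-np.array([300,180])+.5)*7-.5
q,s=np.cos(np.radians(5)),np.sin(np.radians(5))
for y in (.06,-.06): print("shaft end",f([A[0]-s*y,A[1]+q*y,.1085]))
for x in (-.017,.017): print("fork top near",f([A[0]+q*x-s*.026,A[1]+s*x+q*.026,.083]))
snap("u1",{"side":(300,180,400,260,7)})
E
```

```text
False
down t55.3 p [0.439  0.2217 0.0048] F [-0.4  0.3 -0.1] M [-0.06 -0.12  0.  ] w 0.0452 q6 27
grip t55.9 p [0.4387 0.2216 0.0046] F [-0.1 -0.8  0.2] M [ 0.   -0.02 -0.03] w 0.0148 q6 27
up t57.3 p [0.4382 0.2214 0.1992] F [ 0.5 -0.1 -1.2] M [-0.04 -0.13  0.01] w 0.0142 q6 27
pre t59.3 p [ 0.4567 -0.0495  0.1055] F [ 0.2 -0.3 -0.2] M [-0.05 -0.05  0.02] w 0.0145 q6 -11
shaft end [424.9358 358.6481]
shaft end [401.6545 158.3716]
fork top near [465.9445 359.06  ]
fork top near [365.1323 360.6102]
```

View pics/u1_side.png

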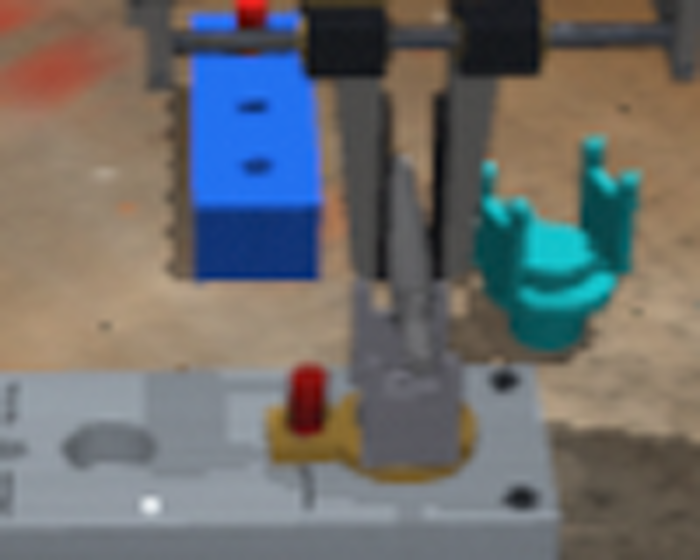

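Shaft end at ≈(420,355), fork between 360 and 463, as predicted. Lower.

```bash
python3 - <<'E'
from h import *
A=(0.4562,-0.0496)
h=line_to((A[0],A[1],0.0725),vel=.04,guard=5); print(h); s=st("down")
if h and s["position"][2]<.0775:
    command_gripper(0.032); st("rel")
    line_to((A[0],A[1],0.2),vel=.2)
    goto((0.42,-0.3,0.24),R(5)); st()
    snap("v1",{"top":(280,170,360,310,5),"side":(230,180,390,280,5)})
E
```

```text
True
down t60.1 p [ 0.4559 -0.0496  0.0748] F [-1.7 -0.2  6.4] M [0.04 0.13 0.02] w 0.0146 q6 -11
rel t60.5 p [ 0.4553 -0.0495  0.0746] F [-0.3  0.4  0.3] M [-0.01 -0.04 -0.03] w 0.0317 q6 -11
 t62.3 p [ 0.4199 -0.299   0.2392] F [ 0.2  0.6 -0.1] M [-0.05 -0.09  0.04] w 0.0323 q6 -41
```

View pics/v1_top.png

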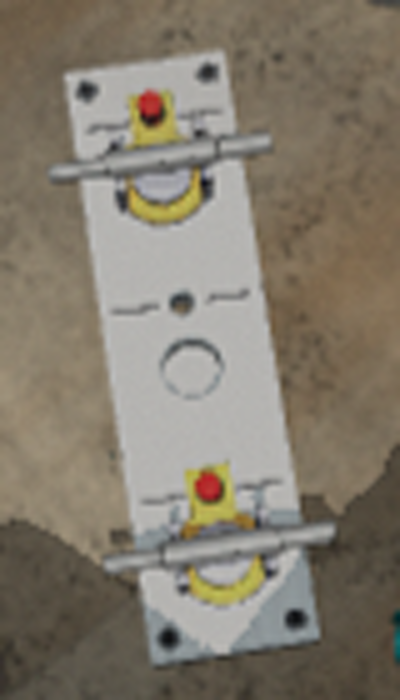

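View pics/v1_side.png

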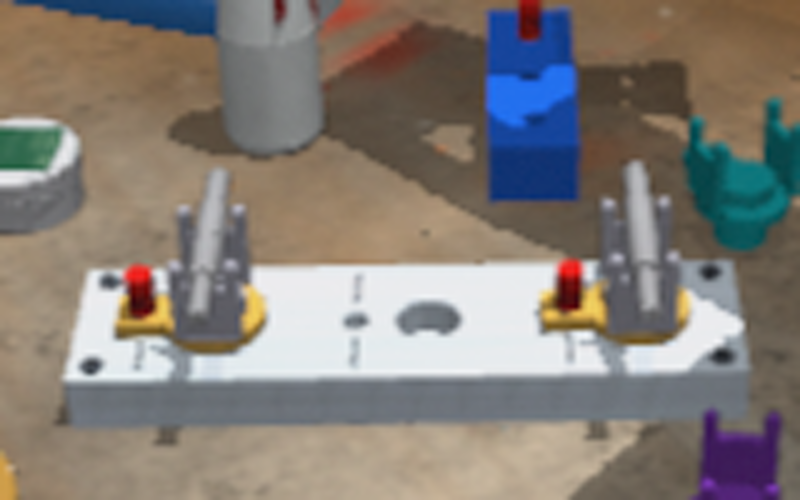

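```bash
python3 - <<'E'
from h import *
T=lambda x:crop2uv(x,(280,170),5);S=lambda x:crop2uv(x,(230,180),5)
q,s=np.cos(np.radians(5)),np.sin(np.radians(5));M=np.array([[q,-s],[s,q]])
for n,a,b,o in [("C",(52,174),(271,142),(.6654,-.0310)),("A",(107,564),(335,530),(.4562,-.0496))]:
    A=onz("top",T(a),.078);B=onz("top",T(b),.078);d=A-B
    print(n,"centre in saddle frame mm",((A+B)[:2]/2-o)@M*1e3,"yaw",np.degrees(np.arctan2(d[1],d[0]))-90)
for n,p,o in [("pinC",(151,103),(.7013,-.0282)),("pinA",(209,486),(.4921,-.0464))]: print(n,(onz("top",T(p),.0625)[:2]-o)*1e3)
for n,t,sd in [("C near",(52,174),(202,303)),("C far",(271,142),(220,177)),("A near",(107,564),(650,300)),("A far",(335,530),(636,170))]: print(n,*tri(T(t),S(sd)))
E
```

```text
C centre in saddle frame mm [-1.0659 -0.092 ] yaw 4.9948802378230965
A centre in saddle frame mm [-0.0785  0.546 ] yaw 4.881724959755715
pinC [-1.3368  0.8126]
pinA [-2.0509  1.2595]
C near [0.6575 0.027  0.0846] 0.00017299690713647818
C far [ 0.6706 -0.0898  0.0749] 0.00027110212771465445
A near [0.4511 0.0096 0.0828] 0.0008309367873690278
A far [ 0.4611 -0.108   0.0753] 0.00040889357425363994
```

```bash
python3 - <<'E'
from h import *
f=lambda P:(proj("side",P)[0]-np.array([250,200])+.5)*14-.5
q,s=np.cos(np.radians(5)),np.sin(np.radians(5))
for y in (.06,-.06):
    for z in (.0705,.078,.0855): print("C end",y,z,f([.6654-s*y,-.031+q*y,z]))
snap("w1",{"side":(250,200,300,250,14)})
snap("w2",{"side":(330,200,380,250,14)})
E
```

```text
C end 0.06 0.0705 [276.96   642.6592]
C end 0.06 0.078 [272.8048 607.0242]
C end 0.06 0.0855 [268.6126 571.072 ]
C end -0.06 0.0705 [340.6319 233.7345]
C end -0.06 0.078 [337.0922 199.5111]
C end -0.06 0.0855 [333.5236 165.0096]
```

View pics/w1_side.png

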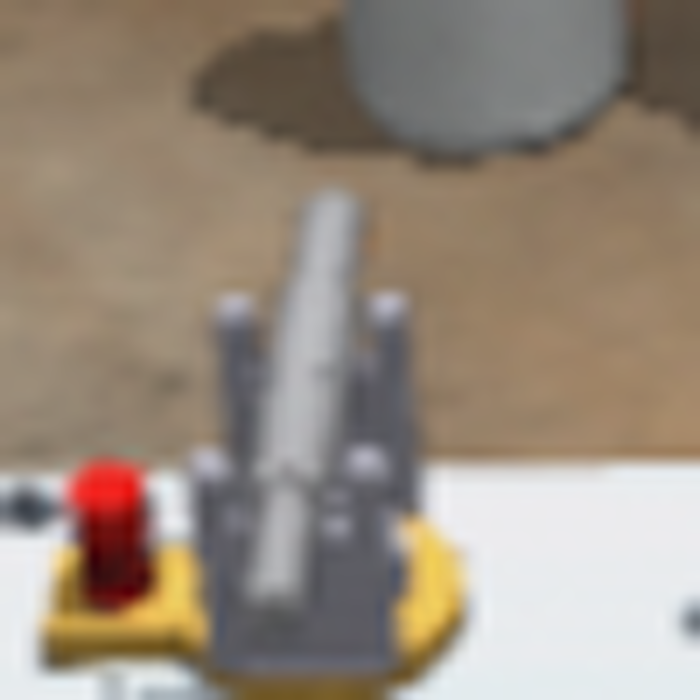

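View pics/w2_side.png

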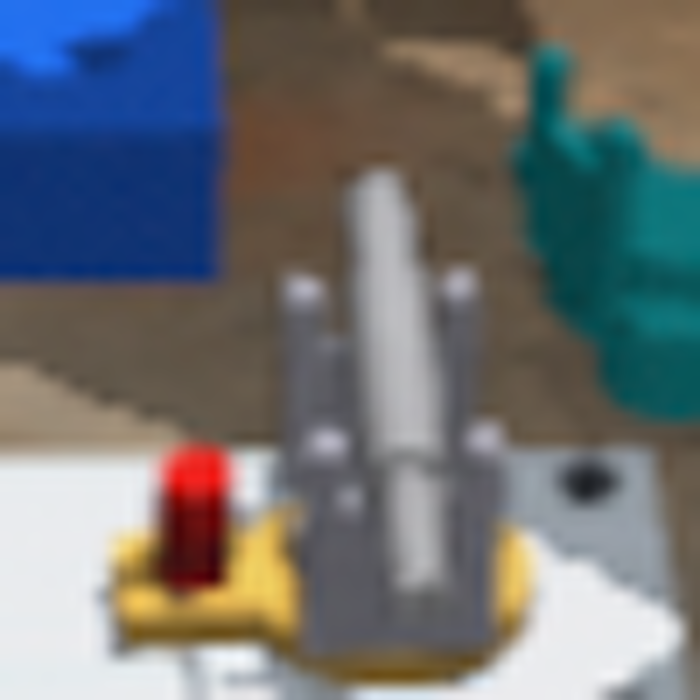

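Both shafts lie between the fork prongs. Shaft c's ends are at crop y ≈190 and ≈605, against the predicted ≈200 and ≈607 for level. Both pin heads stand on the ears.

```bash
python3 - <<'E'
from h import *
st(); print(hand_in()); st()
E
```

```text
t62.5 p [ 0.4204 -0.2988  0.2398] F [-0.2  0.3 -0.4] M [ 0.   -0.04 -0.02] w 0.0320 q6 -41
the job is handed in; nothing more can be done
None
the job is handed in; nothing more can be done
```

I turned both saddles in the plate (a and c; bore b was empty) into line, pinned them, laid a shaft in each, and handed in at 62.5 s. `hand_in()` reports no verdict. One pin and one shaft are left over, and I saw no sign of the bush, gearhead or bottle being disturbed.

**Insertion and seating:**
- **Pins:** both went through ear and plate with no resistance and stopped with the head on the ear, at tool heights 42.5 mm (a) and 43.1 mm (c).
- **Shafts:** both touched the notch floor at a tool height of about 75 mm, as expected for a seated shaft.

**Last camera checks (top view):**
- **Shafts:** centres within about 1.1 mm of the saddle axes, and within 0.2° of the plate's direction.
- **Pin heads:** within about 2.5 mm of the index holes.

**What disagreed:**
- **Side-camera offset:** the side camera reads about 2 to 3 mm off in y against the top camera, and up to 5 mm at the ear holes. I relied on the top view and the forces felt while gripping.
- **Shaft levelness:** rough triangulation of the shaft ends suggested an 8 to 10 mm tilt along each shaft. I put that down to reading the end pixels badly. An enlarged side view of c's ends matched a level shaft to within about 2 mm. For a I looked at the enlarged view only and computed no end positions.

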